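Fasten the packed jewellery box

ROBOT

A 7-joint arm with a two-finger parallel gripper is mounted at the origin on the work surface. World frame = base frame: x ahead of the robot, y to its left, z up, the work surface at z = 0. Lengths are in m, angles in rad, forces in N, time in s.
With the tool pointing down it reaches from about 0.4 to 0.875 m from the base axis. Payload 19.3 kg.
Tool frame: the origin (TCP) lies midway between the tips of the shut fingers; the grasp point (between the pads) lies arm.grip_point_offset behind it (arm.grip_point_offset is the distance from the TCP to the grasp point, in m); z points along the fingers, y is the line along which they close (so a half turn about z gives the same grasp; the last joint's range is limited). The gripper opens to 85 mm and grips with 20 to 120 N. Pads are 22 mm wide; open, the fingers measure 114 mm over their backs; the gripper's body (76 mm by 85 mm) begins 54 mm behind the grasp point. The pads swing forward as they close: fully open they stand 13 mm farther back than shut.
Start: joints at [-1.356, 0.521, -0.036, 1.599, 0.021, 1.021, -0.113], TCP at [0.176, 0.6, 0.231] pointing down, gripper open.
Joint ranges: [-2.91, 2.91], [-0.3, 2.13], [-1.5, 1.42], [0.17, 2.43], [-1.26, 4.41], [0.16, 1.93], [-2.52, 2.52]. Speed limits (rad/s): [1.89, 1.89, 2.39, 2.39, 3.01, 3.01, 3.01].

INTERFACE

Orientations are given as a unit quaternion [w, x, y, z].
In Python, from station import arm gives the robot as it stands. The module is installed in compiled form; this text tells all that it offers.
- The arm moves only by the tool step_arm, never from a script. Its argument "plan" is a list of rows, each a list of 2 entries, a list of its own where there are three numbers: the shift along the world's x, y, z in units of 60 mm (1.0 is 60 mm), then the turn, a rotation vector about the world's x, y, z in rad. In form: [[[tx, ty, tz], [ax, ay, az]], ...]. A call has 1 to 8 rows; each row shifts and turns the commanded pose from where the row before left it; what a row does not reach is not made up. A row lasts 1/8 s, in which the tool goes at most 62.5 mm and 10.7 degrees, less where a joint would pass 70% of its speed; a pose out of reach is approached as far as the arm can. A call is refused whole if a number of a shift passes 1 or a number of a turn 0.188, either way. A call with a gripper value outside its range is refused whole. "hand" is the closure, from 0 (fully open) to 1 (shut), set as the call begins (left out, the last holds). The fingers move at their own pace and stop on an object; "grip_force" is the grip in N (left out, the last holds). Time passes only in rows, so rows that do not move let the fingers close. It gives the time, the measured TCP pose, the force, the opening and the grip force at its end, in the units of the state.
- arm.sense(): the state, without advancing time (a new reading comes with each control period).
- arm.read_camera(name): name is "side" or "top" or "wrist"; returns (picture, depth): 384x512x3 uint8, blue, green, red; 384x512 float32, m along the optical axis (not along the pixel's ray), 0 where there is no reading.
- arm.get_calibration(name): a dict with "intrinsics" (3x3 intrinsics, pixels), "view" (4x4, takes a point from world to camera coordinates); the wrist camera has in their place "mount" (4x4, takes a point from camera to tool coordinates, whose origin is the TCP and whose axes are the flange's). Camera axes: x right, y up, looking along -z (the intrinsics and any distortion apply to the point x, -y, -z); pixel columns grow to the right and rows downward; lengths in m; the calibration is good to about 2 mm. A picture is of the moment at which its call begins: read the wrist's pose just before it. get_calibration takes no time and is no camera call.
- arm.finish_job(): hands the job in; it is judged then, once.
The state is a dict: "time": time; "joint_positions": joint angles; "qd": joint speeds; "joint_efforts": joint torques, N m; "tool_pos": TCP position; "tcp_rot": TCP orientation; "contact_force": force on the tool from outside, world axes, zero at the start; "wrist_torque": the same for the moment, N m; "width": finger opening in m; "grip_force": force on a finger pad.
Only numpy, scipy, OpenCV 4.12 (cv2) and the standard library are available. Lean on these libraries where they do the work, as an engineer would, in place of code of your own. Each camera call takes 0.05 s, during which the arm holds its last target. There are 200 camera calls.

TASK

The square jewellery box on the dresser is packed: swing its standing steel hasp over and down so that it lies flat on the lid with the catch through its slot. Leave the hasp of the long box standing as it is, and do not knock the lotion bottle.

Things in the scene. Friction and masses are not known exactly. Their poses are not given: they have to be found in the camera images.
- square_hasp (a joint): Hasp to close, on the square box's top. Steel plate 36 mm wide, 4 thick; slot; round end bar (12 mm diameter, 36 long, parallel to the pin) 75 mm from its pin. In rad: 0 = flat on the lid, catch through the slot; 1.57 = upright; 2.2 = stop, leaning back. Starts at 1.1 to 1.9. Stiff pin: stays where left, turns with 1 to 2 N at the bar. Shut, the bar's top is 6 mm above the pin.
- square_hinge (a point): Middle of that hasp's pin, 6 mm above the flat top of the square box (fixed, 150 x 150 x 95 mm high; left or right of the long one). x: level from pin to catch, the way it swings shut, away from the robot within 25 degrees; y along the pin; z up. The catch, a steel staple 5 mm thick, is 27 to 45 mm along x, its top 14 mm above the lid. The top is clear 50 mm behind the pin, 75 mm to each side.
- long_tip (a point): Middle of the end bar of the other hasp, which must stay as it is: the same kind of hasp, standing up, on a fixed long low wooden box 140 x 230 mm in plan and 60 mm high, beside the square one.
- bottle: Frosted glass lotion bottle with an aluminium pump, 60 mm diameter, 166 mm high, loose, standing beyond the boxes. Origin at the centre of its underside. Leave it standing.

How it is judged:
At the end, for the whole second after the job is handed in: The square box's hasp lies flat over the catch (within 0.17 rad, about 10 degrees, of shut) and is still; the end of the long box's hasp is within 15 mm of where it started; the bottle stands upright within 30 mm of where it started (value of joint square_hasp below 0.17 rad and velocity of joint square_hasp between -0.1 and 0.1 rad/s and distance of long_tip from where it was at the start of the episode below 0.015 m and distance of bottle from where it was at the start of the episode below 0.03 m and angle between bottle's own z axis and vertical below 0.2 rad); the robot touches nothing.
It fails at once if the long box's hasp is moved (its end by more than 15 mm) (distance of long_tip from where it was at the start of the episode above 0.015 m).
It fails at once if the lotion bottle is knocked (moved over 30 mm or tipped) (distance of bottle from where it was at the start of the episode above 0.03 m or angle between bottle's own z axis and vertical above 0.35 rad).
It also fails if it takes over 32 s, if anything falls off the work surface, if the arm or the gripper's body presses on something with over 40 N, if the wrist force passes 120 N, or if a joint passes its speed limit or range.

## Working session

There is one attempt and no reset: what is moved stays moved. The work goes in short steps, Python scripts to look and compute and a tool call to move; the robot and the scene stay as the last step left them, time stands still between calls to the robot, and variables do not carry over. Pictures are saved under pics/ and viewed, at most 10 in all, crops included, and the job is handed in when it is done.

Besides the shell and the picture viewer there is one more tool, called after "Request:" as name([rows], argument=value, ...), one row to a line, values as JSON. step_arm: Moves the arm, as the interface text tells. Its arguments: {"type":"object","properties":{"plan":{"type":"array"},"hand":{"type":"number"},"grip_force":{"type":"number"}},"required":["plan"]}

```bash
mkdir -p pics
cat > h.py <<'E'
import numpy as np, cv2
from station import arm
def cloud(name):
    s=arm.sense(); im,d=arm.read_camera(name); c=arm.get_calibration(name); K=np.array(c["intrinsics"])
    v,u=np.mgrid[:384,:512]
    p=np.stack([(u-K[0,2])/K[0,0]*d,-(v-K[1,2])/K[1,1]*d,-d,np.ones_like(d)],-1)
    if "view" in c: M=np.linalg.inv(np.array(c["view"]))
    else:
        from scipy.spatial.transform import Rotation as R
        q=s["tcp_rot"]; T=np.eye(4); T[:3,:3]=R.from_quat([q[1],q[2],q[3],q[0]]).as_matrix(); T[:3,3]=s["tool_pos"]; M=T@np.array(c["mount"])
    w=(p@M.T)[...,:3]; w[d==0]=np.nan
    return im,d,w
E
python3 - <<'E'
from h import *
a=arm.sense(); print(a); print(arm.grip_point_offset, [k for k in arm.get_calibration("top")])
ims=[]
for n in("top","side"):
    im,d,w=cloud(n); np.savez(n+".npz",im=im,w=w); cv2.imwrite(f"pics/{n}1.png",im)
E
```

```text
{'time': 0.0, 'joint_positions': array([-1.35623346,  0.5220004 , -0.0363127 ,  1.6000128 ,  0.02117765,
        1.02110841, -0.1128365 ]), 'qd': array([-0.00141904, -0.00170629,  0.0005441 , -0.00056228,  0.00085596,
        0.00048892, -0.0021032 ]), 'joint_efforts': array([ 4.67824466e-04, -9.27097321e+01,  1.98117033e+00, -3.69937670e+01,
        1.80091598e-02,  8.25404510e-03, -1.45510739e-05]), 'tool_pos': array([0.17552276, 0.59948748, 0.23073266]), 'tcp_rot': array([-4.59874019e-05,  1.41935879e-01,  9.89875688e-01, -5.70545637e-04]), 'contact_force': array([ 0.60990629, -0.27454415, -0.50589947]), 'wrist_torque': array([ 0.00790741, -0.01784808, -0.02472327]), 'grip_force': 0.0, 'width': 0.08571869701380179}
0.0187 ['intrinsics', 'view']
```

View pics/top1.png

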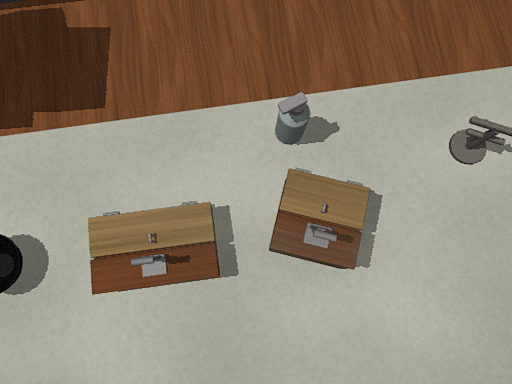

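View pics/side1.png

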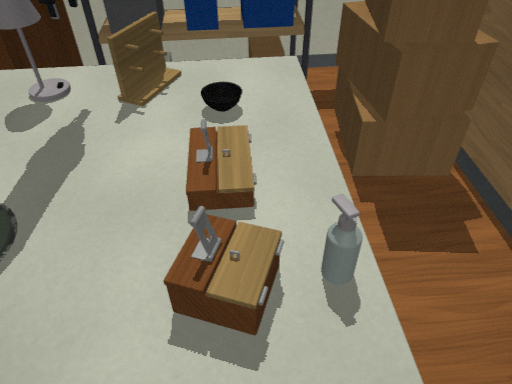

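The top view shows the square box at right: hasp bar near (324,234), catch at (323,208). The long box is at left with its bar near (143,260), and the bottle is at (291,122). In the side view the square hasp's bar is at (201,213) and its catch at (235,256).

Run:
```python
from h import *
np.set_printoptions(precision=4,suppress=True)
T=np.load("top.npz");S=np.load("side.npz");wt=T["w"];ws=S["w"]
for n,u,v in[("bar",324,234),("catch",323,208),("plate",308,238),("longbar",143,260),("longcatch",152,238),("bottle",291,122),("pump",293,103)]: print(n,wt[v,u])
for n,u,v in[("bar",201,213),("catch",235,256),("longbar",205,125)]: print("S",n,ws[v,u])
lid=(wt[...,2]>.088)&(wt[...,2]<.1)
yy=wt[:,240:400]; m=lid[:,240:400]; P=yy[m]; print(len(P),P.mean(0),cv2.minAreaRect((P[:,:2]*1000).astype(np.float32)))
c=np.median(P,0)
for nm,w in(("T",wt),("S",ws)):
    m=(np.hypot(w[...,0]-c[0],w[...,1]-c[1])<.1)&(w[...,2]>.113)&(w[...,2]<.2)
    Q=w[m]; print(nm,len(Q)); 
    if len(Q):
        for z in np.arange(.11,.2,.01):
            q=Q[(Q[:,2]>=z)&(Q[:,2]<z+.01)]
            if len(q): print(round(z,2),len(q),q.mean(0),q.min(0),q.max(0))
    m=(np.hypot(w[...,0]-c[0],w[...,1]-c[1])<.1)&(w[...,2]>.103)&(w[...,2]<.113); print("low",[list(np.round(x,3)) for x in w[m]][:40])
    m=(w[...,2]>.15)&(w[...,2]<.2)&(w[...,0]>c[0]+.07)&(w[...,0]<c[0]+.4)&(abs(w[...,1]-c[1])<.3);print("bottle top",w[m].mean(0) if m.any() else 0)
```

```text
bar [ 0.5353 -0.1294  0.181 ]
catch [ 0.5859 -0.1515  0.1078]
plate [ 0.538  -0.1174  0.0963]
longbar [0.5392 0.1649 0.1478]
longcatch [0.5831 0.1656 0.0606]
bottle [ 0.7531 -0.1218  0.1117]
pump [ 0.7675 -0.1218  0.1646]
S bar [ 0.5403 -0.1296  0.177 ]
S catch [ 0.5879 -0.1522  0.0944]
S longbar [0.5433 0.162  0.1449]
6642 [ 0.5734 -0.1467  0.095 ] ((620.3931884765625, -157.78939819335938), (174.1221466064453, 271.2850036621094), 76.91748046875)
T 249
0.11 12 [ 0.5524 -0.1363  0.1161] [ 0.5447 -0.1542  0.1133] [ 0.5584 -0.1209  0.1186]
0.12 29 [ 0.549  -0.1371  0.1239] [ 0.5421 -0.1535  0.1201] [ 0.5557 -0.1206  0.1285]
0.13 15 [ 0.5463 -0.1364  0.1346] [ 0.5396 -0.1531  0.1301] [ 0.5531 -0.1184  0.1394]
0.14 10 [ 0.5458 -0.1301  0.1442] [ 0.5371 -0.1523  0.1402] [ 0.5505 -0.1176  0.1487]
0.15 3 [ 0.5469 -0.1187  0.1522] [ 0.545  -0.1204  0.1516] [ 0.548  -0.1168  0.1529]
0.16 5 [ 0.542  -0.1154  0.1665] [ 0.5386 -0.1166  0.1636] [ 0.5454 -0.1143  0.1698]
0.17 162 [ 0.5338 -0.1312  0.1773] [ 0.5225 -0.1498  0.1724] [ 0.5456 -0.1132  0.18  ]
0.18 13 [ 0.5347 -0.1292  0.1806] [ 0.5265
[... 4810 characters left out ...]
.112)], [np.float64(0.557), np.float64(-0.132), np.float64(0.109)], [np.float64(0.558), np.float64(-0.13), np.float64(0.106)], [np.float64(0.56), np.float64(-0.128), np.float64(0.105)], [np.float64(0.561), np.float64(-0.129), np.float64(0.106)], [np.float64(0.555), np.float64(-0.135), np.float64(0.11)], [np.float64(0.557), np.float64(-0.132), np.float64(0.107)], [np.float64(0.558), np.float64(-0.131), np.float64(0.106)], [np.float64(0.56), np.float64(-0.131), np.float64(0.106)], [np.float64(0.561), np.float64(-0.131), np.float64(0.105)], [np.float64(0.553), np.float64(-0.138), np.float64(0.111)], [np.float64(0.555), np.float64(-0.136), np.float64(0.109)]]
bottle top [ 0.7695 -0.1244  0.1646]
```

Run:
```python
from h import *
T=cv2.imread("pics/top1.png")[160:280,250:390];S=cv2.imread("pics/side1.png")[190:335,155:295]
a=cv2.resize(T,(400,343),interpolation=3);b=cv2.resize(S,(400,414),interpolation=3);a=cv2.copyMakeBorder(a,0,71,0,0,0)
cv2.imwrite("pics/crop.png",np.hstack([a,b]))
```

```text
(no output)
```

View pics/crop.png

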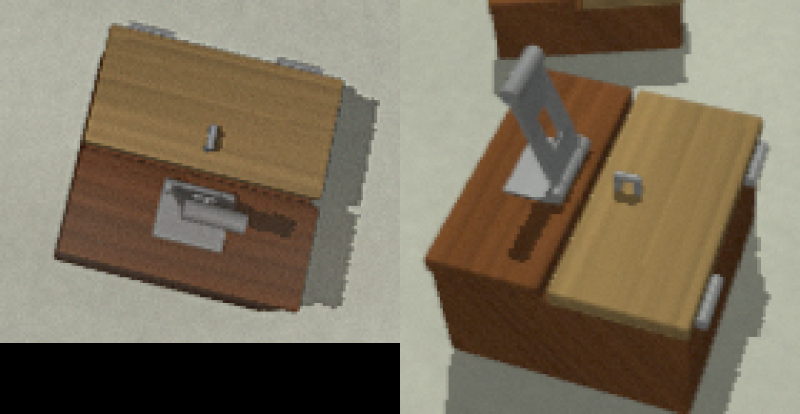

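Measured: bar centre about (0.534, -0.132, 0.174), and the hasp leans back to about 1.8 rad. The pin is at about (0.550, -0.138, 0.101), with x_h at about -20°. The catch sits 31–47 mm ahead of the pin, which matches the given sizes. The tool's x axis is already within a few degrees of x_h, so no turn is needed.

Request:
step_arm([
  [[0.57, -0.52, 0.06], [0, 0, 0]],
  [[0.57, -0.52, 0.06], [0, 0, 0]],
  [[0.57, -0.52, 0.06], [0, 0, 0]],
  [[0.57, -0.52, 0.06], [0, 0, 0]],
  [[0.57, -0.52, 0.06], [0, 0, 0]],
  [[0.57, -0.52, 0.06], [0, 0, 0]],
  [[0.57, -0.52, 0.06], [0, 0, 0]],
  [[0.57, -0.52, 0.06], [0, 0, 0]],
], hand=1)

```text
time: 1.1
tool_pos: [0.4501, 0.349, 0.26]
tcp_rot: [-0.0, 0.142, 0.99, -0.0]
contact_force: [0.0, 1.1, 0.6]
width: 0.0
grip_force: 0.0
```

Request:
step_arm([
  [[0.06, -0.95, 0], [0, 0, 0]],
  [[0.06, -0.95, 0], [0, 0, 0]],
  [[0.06, -0.95, 0], [0, 0, 0]],
  [[0.06, -0.95, 0], [0, 0, 0]],
  [[0.06, -0.95, 0], [0, 0, 0]],
  [[0.06, -0.95, 0], [0, 0, 0]],
  [[0.06, -0.95, 0], [0, 0, 0]],
  [[0.06, -0.95, 0], [0, 0, 0]],
])

```text
time: 2.1
tool_pos: [0.4778, -0.1076, 0.2601]
tcp_rot: [0.0, 0.142, 0.99, 0.0]
contact_force: [0.8, -0.2, 0.3]
width: -0.0002
grip_force: 0.0
```

Request:
step_arm([
  [[0, -0.03, -0.42], [0, 0, 0]],
  [[0, -0.03, -0.42], [0, 0, 0]],
  [[0.1, -0.04, -0.42], [0, 0, 0]],
  [[0.1, -0.04, -0.4], [0, 0, 0]],
  [[0, 0, 0], [0, 0, 0]],
])

```text
time: 2.72
tool_pos: [0.4892, -0.1142, 0.1592]
tcp_rot: [-0.001, 0.142, 0.99, -0.0]
contact_force: [0.1, 0.2, 0.7]
width: 0.0001
grip_force: 0.0
```

Run:
```python
from h import *
im,d,w=cloud("side"); cv2.imwrite("pics/side2.png",cv2.resize(im[120:350,120:380],None,fx=2.3,fy=2.3)); s=arm.sense(); print(s["tool_pos"],s["contact_force"])
```

```text
[ 0.48958194 -0.11422966  0.16029424] [-0.02436769 -1.0026745   0.28486765]
```

View pics/side2.png

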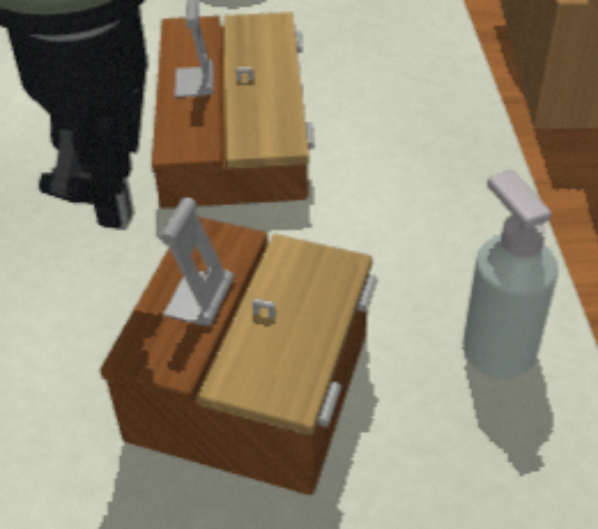

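The side view shows the shut fingertips (115,215) directly behind the bar (185,215), with clear space around them. Next is the push forward.

Request:
step_arm([
  [[0.157, -0.057, 0], [0, 0, 0]],
  [[0.157, -0.057, 0], [0, 0, 0]],
  [[0.157, -0.057, 0], [0, 0, 0]],
  [[0.157, -0.057, 0], [0, 0, 0]],
  [[0.157, -0.057, 0], [0, 0, 0]],
  [[0.157, -0.057, 0], [0, 0, 0]],
  [[0.157, -0.057, 0], [0, 0, 0]],
  [[0.157, -0.057, 0], [0, 0, 0]],
])

```text
time: 3.78
tool_pos: [0.5659, -0.1417, 0.1604]
tcp_rot: [-0.0, 0.142, 0.99, 0.0]
contact_force: [-1.4, 0.7, -1.6]
width: 0.0001
grip_force: 0.7
```

Run:
```python
from h import *
im,d,w=cloud("side"); cv2.imwrite("pics/side3.png",cv2.resize(im[120:350,120:380],None,fx=2.3,fy=2.3)); s=arm.sense(); print(s["tool_pos"],s["contact_force"])
```

```text
[ 0.56689859 -0.14204243  0.16038103] [-0.74164082  0.51094653 -1.4150451 ]
```

View pics/side3.png

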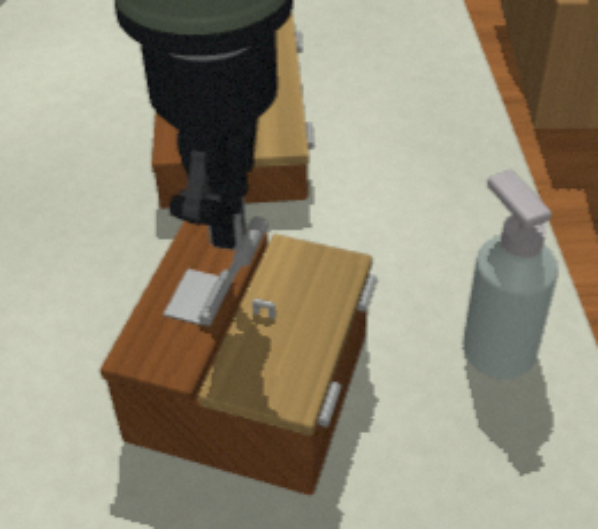

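The fingers have swung the hasp forward: the bar is at (258,228), tilted toward the catch. I'll follow the arc down.

Request:
step_arm([
  [[0.157, -0.057, -0.02], [0, 0, 0]],
  [[0.14, -0.05, -0.07], [0, 0, 0]],
  [[0.14, -0.05, -0.08], [0, 0, 0]],
  [[0.125, -0.045, -0.12], [0, 0, 0]],
  [[0.094, -0.034, -0.15], [0, 0, 0]],
  [[0.08, -0.03, -0.15], [0, 0, 0]],
  [[0.047, -0.017, -0.15], [0, 0, 0]],
  [[0.03, -0.01, -0.14], [0, 0, 0]],
])

```text
time: 4.82
tool_pos: [0.6142, -0.1591, 0.107]
tcp_rot: [-0.0, 0.142, 0.99, 0.0]
contact_force: [-0.7, -0.2, 1.3]
width: 0.0004
grip_force: 0.6
```

Request:
step_arm([
  [[0, 0, 0], [0, 0, 0]],
  [[0, 0, -0.03], [0, 0, 0]],
  [[0, 0, 0], [0, 0, 0]],
])

```text
time: 5.2
tool_pos: [0.6144, -0.1592, 0.1062]
tcp_rot: [0.0, 0.142, 0.99, -0.0]
contact_force: [-0.7, 0.4, 0.5]
width: 0.0002
grip_force: 0.6
```

Request:
step_arm([
  [[0, 0, -0.03], [0, 0, 0]],
  [[0, 0, 0], [0, 0, 0]],
])

```text
time: 5.45
tool_pos: [0.6147, -0.1593, 0.1052]
tcp_rot: [0.001, 0.142, 0.99, 0.0]
contact_force: [-3.2, 0.4, 15.2]
width: -0.0004
grip_force: 7.4
```

Request:
step_arm([
  [[0, 0, 0.5], [0, 0, 0]],
  [[0, 0, 0.8], [0, 0, 0]],
  [[-0.5, 0, 0.8], [0, 0, 0]],
  [[-0.9, 0, 0.5], [0, 0, 0]],
  [[-0.9, 0, 0], [0, 0, 0]],
  [[0, 0, 0], [0, 0, 0]],
])

```text
time: 6.2
tool_pos: [0.4732, -0.1595, 0.261]
tcp_rot: [0.0, 0.143, 0.99, 0.0]
contact_force: [1.0, -0.2, 0.6]
width: 0.0002
grip_force: 0.0
```

Run:
```python
from h import *
im,d,w=cloud("side"); cv2.imwrite("pics/side4.png",cv2.resize(im[120:350,120:380],None,fx=2.3,fy=2.3)); s=arm.sense(); print(s["tool_pos"],s["contact_force"])
m=(abs(w[...,0]-.59)<.06)&(abs(w[...,1]+.15)<.05)&(w[...,2]>.0985)&(w[...,2]<.14)
Q=w[m]; h=(Q[:,:2]-[.55,-.138])@[.94,-.34]
for a in range(-10,90,10):
    k=(h>=a/1e3)&(h<a/1e3+.01)
    if k.any(): print(a,k.sum(),Q[k,2].mean().round(4),Q[k,2].max().round(4))
```

```text
[ 0.47534894 -0.15918913  0.26090794] [0.72412157 0.54185367 0.88575324]
-10 11 0.1011 0.1043
0 139 0.1043 0.1081
10 113 0.1026 0.1053
20 110 0.1025 0.1056
30 99 0.1031 0.1094
40 106 0.1032 0.1103
50 107 0.1025 0.1047
60 119 0.1027 0.1046
70 118 0.1042 0.1085
80 77 0.1044 0.1083
```

View pics/side4.png

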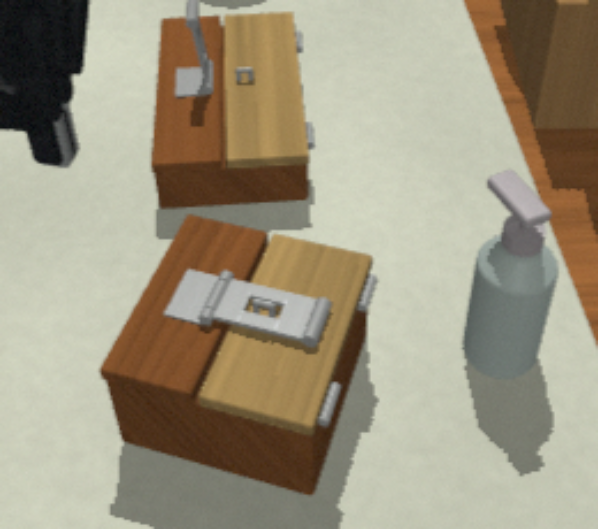

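The hasp lies flat with the catch through its slot at (265,305). The long box's hasp and the bottle are unchanged, and the arm is clear.

```bash
python3 -c "
from station import arm
print(arm.finish_job())"
```

```text
the job is handed in; nothing more can be done
None
```

The square box's hasp is shut flat over its catch, the long box's hasp and the bottle look unmoved in the last picture, and the job was handed in at about 6 s; no verdict came back.

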